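Hang a carving before the blow gun and hold the air at half

TASK

Pick up the carved owl that stands on the bench (its hook has a wooden grip on top to carry it by) and hang it on the rail well clear of the nozzle, on its left-hand part as the robot sees it. Then slide it along the rail, without unhooking it, until it hangs straight in front of the blow gun's nozzle, and let go of it so that it hangs quietly. Finally press the blow gun's lever about half-way down, for a soft stream of air that blows off the sanding dust, and finish while still holding the lever there; leave everything else on the bench and the other carving on the rail alone.

Things in the scene. Friction and masses are not known exactly. Their poses are not given: they have to be found in the camera images.
- owl: carved pale wooden owl, loose, 60 mm in diameter, 86 mm tall, 0.15 to 0.27 kg, standing on its flat base, with a rigid 6 mm steel-wire hook on its top and above that an upright wooden grip; 229 mm tall in all. Origin: centre of its underside; z: the common axis of owl, hook and grip; x: the side to which the hook's mouth is open (hook in the x-z plane)
- owl_grip (a point): centre of the turned wooden grip on top of the owl's hook, 22 mm in diameter and 45 mm tall, upright; 207 mm above the owl's underside. Axes as the owl's
- owl_seat (a point): underside of the top of the owl's hook, which rests on the rail: on the owl's axis, 171 mm above its underside. Hook inside 32 mm wide; the back wire stands at x = -19 mm from 118 mm up, joined to the middle of the owl's top by a slanted piece below that
- hook_tip (a point): lower end of the free tip of the owl's hook, at x = +19 mm (wire centre), 145 mm above the owl's underside. The mouth lies below it: the rail passes freely from +x into the hook when the rail's axis is 120 to 135 mm above the owl's underside; then the owl is lowered 30 to 45 mm until it hangs
- rail: fixed round steel rail, 12 mm in diameter, on two posts, along this body's y from -290 to +290 mm, its axis 235 mm above the bench; origin on the bench below its middle; x points away from the robot, +y is the left-hand part
- rail_top (a point): top of the rail at its middle, 241 mm above the bench; axes as the rail's
- pear: pear-shaped turned wooden drop, 46 mm in diameter, with a hook and grip like the owl's, hanging on the right-hand end of the rail (at -225 mm): leave alone. Origin: its underside
- gun: compressed-air blow gun clamped level on a fixed steel stand between robot and rail. Origin on the bench below the nozzle's tip, x the blowing direction (square to the rail), y along the rail. Gun and stand reach back to x = -235 mm and 40 mm to either side
- nozzle_tip (a point): tip of the nozzle, 115 mm above the bench, 70 to 80 mm from the rail's axis, blowing along +x; a carving hangs straight in front of it when its axis is at y = 0 of this frame
- lever (a joint): spring lever on top of the gun: steel strip 18 mm wide, 105 mm long, hinged at its front end (62 mm behind the nozzle's tip, 133 mm above the bench), its free end pointing back to the robot and up. 0 released, 0.13 half-way, 0.26 rad fully down (level). Springs back. Pressed from above at the pad: about 4 N to start, 9 N half-way, 15 N fully down
- lever_pad (a point): place to press, on the lever's top face 75 mm from its hinge; moves with the lever: down 10 mm to half-way, 19 mm to fully down. x points along the lever towards the nozzle
- plane: smoothing plane, bystander; origin at its underside
- mallet: carver's mallet standing on its head, 192 mm tall, bystander; origin at its underside
- glue: white glue bottle, 150 mm tall, bystander; origin at its underside
- oil_tin: oil tin, 110 mm tall, bystander; origin at its underside
- cork_block: cork sanding block 110 x 60 x 35 mm, bystander; origin at its underside
- gouge: carving gouge lying down, 250 mm long, bystander; origin at its middle
- stele: small stone column on a plywood foot, 144 mm tall, bystander; origin at its underside

How it is judged:
On the way, in this order (a step that is already met when the one before it is completed fails the run):
1. the owl is hooked over the rail, at least 70 mm to the left (+y) of the nozzle's line (x of owl_seat in the frame of rail between -0.014 and 0.014 m and z of owl_seat in the frame of rail between 0.235 and 0.25 m and y of owl_seat in the frame of nozzle_tip above 0.07 m), for 0.2 s.
2. it is slid along the rail, still hooked over it when it is 25 to 60 mm from the nozzle's line (x of owl_seat in the frame of rail between -0.014 and 0.014 m and z of owl_seat in the frame of rail between 0.235 and 0.256 m and y of owl_seat in the frame of nozzle_tip between 0.025 and 0.06 m), for 0.05 s.
3. let go, it hangs quietly from the rail alone, within 15 mm of the nozzle's line (x of owl_seat in the frame of rail between -0.014 and 0.014 m and z of owl_seat in the frame of rail between 0.235 and 0.25 m and y of owl_seat in the frame of nozzle_tip between -0.015 and 0.015 m and contact force between each of the fingers, the arm and owl below 0.05 N and contact force between owl and rail above 0.8 N and angle between owl's own z axis and vertical below 0.2 rad and linear speed of owl below 0.05 m/s), for 0.2 s.
At the end, for the whole second after the job is handed in: The owl hangs upright and at rest from the rail alone, untouched, within 15 mm of the line of the nozzle, and the robot itself holds the lever still between 30 and 70 % of its travel (0.078 to 0.182 rad), pushing on it with more than 2 N (all of step 3 and value of joint lever between 0.078 and 0.182 rad and velocity of joint lever between -0.1 and 0.1 rad/s and contact force between the fingers and lever above 2 N); the arm keeps its last pose, push and grip.
It fails at once if another thing on the bench or the other carving on the rail is moved by more than 40 mm (distance of any of pear, plane, mallet, glue, oil_tin, cork_block, gouge, stele from where it was at the start of the episode above 0.04 m).
It fails at once if the owl is tipped over or dropped (angle between owl's own z axis and vertical above 0.8 rad or linear speed of owl above 1.2 m/s).
It also fails if it takes over 54 s, if anything falls off the work surface, if the arm or the gripper's body presses on something with over 40 N, if the wrist force passes 120 N, or if a joint passes its speed limit or range.

ROBOT

A 6-joint arm with a two-finger parallel gripper is mounted at the origin on the work surface. World frame = base frame: x ahead of the robot, y to its left, z up, the work surface at z = 0. Lengths are in m, angles in rad, forces in N, time in s.
With the tool pointing down it reaches from about 0.375 to 0.975 m from the base axis. Payload 3.8 kg.
Tool frame: the origin (TCP) lies midway between the tips of the shut fingers; the grasp point (between the pads) lies 19 mm behind it; z points along the fingers, y is the line along which they close (so a half turn about z gives the same grasp; the last joint's range is limited). The gripper opens to 88 mm and grips with 3 to 60 N. Pads are 18 mm wide; open, the fingers measure 123 mm over their backs; the gripper's body (75 mm by 187 mm) begins 45 mm behind the grasp point.
Start: joints at [1.161, 0.264, 1.604, -0, 1.274, -0.037], TCP at [0.246, 0.629, 0.239] pointing down, gripper open.
Joint ranges: [-2.63, 2.63], [-0.94, 2.18], [0.31, 2.57], [-1.31, 4.45], [0, 2.66], [-2.55, 2.55]. Speed limits (rad/s): [2.57, 2.57, 3.14, 3.14, 3.14, 3.14].

INTERFACE

Orientations are given as a rotation vector (axis times angle).
In Python, from cell import manip, inverse_kinematics, cams, order gives the robot as it stands. Calls block until the motion is done:
- manip.move_pose(position, orientation): joint-space move of the TCP to a pose.
- manip.move_linear(position, rate=0.15, rot=None): straight line of the TCP; rot=None keeps the orientation; rate is the mean speed in m/s.
- manip.set_joints(angles): joint-space move.
- manip.set_gripper(opening, force=None): finger opening in m; force is the grip in N (None keeps the last); returns when the fingers have stopped.
- manip.dwell(seconds).
- inverse_kinematics(position, orientation): joint angles nearest the present ones, or None.
- manip.state(): the state.
- cams.capture(name): name is "scene" or "top"; returns a dict with "image" (384x512x3 uint8, blue, green, red), "z_map" (384x512 float32, m along the optical axis (not along the pixel's ray), 0 where there is no reading), "intrinsics" (3x3 intrinsics, pixels), "position" and "orientation" of the camera in the world. Camera axes: x right, y down, z forward; pixel columns grow to the right and rows downward; lengths in m; the calibration is good to about 2 mm. A picture is of the moment at which its call begins.
A pose or a line that the arm cannot do raises manip.IKError and nothing moves.
- order.close_job(): hands the job in; it is judged then, once.
The state is a dict: "clock": time; "joint_pos": joint angles; "joint_velocities": joint speeds; "tau": joint torques, N m; "tool_pos": TCP position; "tcp_rot": TCP orientation; "contact_force": force on the tool from outside, world axes, zero at the start; "moment": the same for the moment, N m; "gripper_width": finger opening in m; "grasp_force": force on a finger pad.
Only numpy, scipy, OpenCV 4.12 (cv2) and the standard library are available. Lean on these libraries where they do the work, as an engineer would, in place of code of your own. Each camera call takes 0.05 s, during which the arm holds its last target. There are 200 camera calls.

## Working session

There is one attempt and no reset: what is moved stays moved. The work goes in short steps, each a Python script; the robot and the scene stay as the last script left them, time stands still between calls to the robot, and variables do not carry over. Pictures are saved under pics/ and viewed, at most 10 in all, crops included, and the job is handed in when it is done.

```bash
mkdir -p pics; ls; cat > h.py <<'E'
import numpy as np, cv2
from scipy.spatial.transform import Rotation as R
from cell import manip, inverse_kinematics, cams, order
def cap(n):
    c=cams.capture(n); o=np.array(c["orientation"],float)
    c["R"]=o if o.shape==(3,3) else R.from_rotvec(o).as_matrix() if o.size==3 else R.from_quat(o).as_matrix()
    return c
def cloud(c):
    z=c["z_map"]; K=np.array(c["intrinsics"]); v,u=np.mgrid[:z.shape[0],:z.shape[1]]
    P=np.stack([(u-K[0,2])/K[0,0]*z,(v-K[1,2])/K[1,1]*z,z],-1)@c["R"].T+np.array(c["position"])
    P[z==0]=np.nan
    return P
E
python3 - <<'E'
from h import *
for n in("scene","top"):
    c=cap(n); print(n,c["position"],c["orientation"],c["intrinsics"])
    cv2.imwrite(f"pics/{n}0.png",c["image"]); np.save(n+"0.npy",cloud(c))
s=manip.state();print(s["clock"],s["tool_pos"],s["tcp_rot"],s["gripper_width"])
E
```

```text
pics
scene [1.2187678  0.46610817 0.84432525] [-1.20154111 -2.23613865  1.02946965] [[379.45872123   0.         254.69416714]
 [  0.         379.45872123 192.77769387]
 [  0.           0.           1.        ]]
top [0.34763681 0.04693365 1.53046281] [-2.18185688  2.13460143 -0.12962999] [[488.16617445   0.         254.37273011]
 [  0.         488.16617445 186.71834655]
 [  0.           0.           1.        ]]
0.1 [0.24561101 0.62805386 0.23750586] [-5.82083786e-01 -3.08678619e+00  3.06715747e-03] 0.0882587561964805
```

View pics/scene0.png

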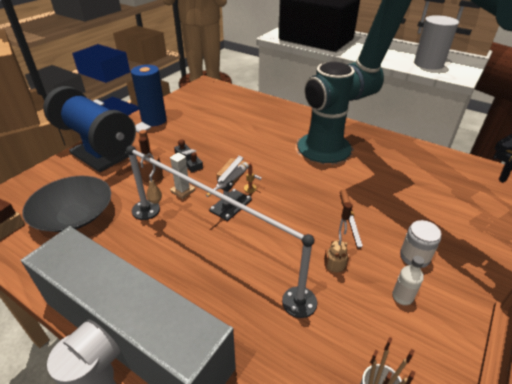

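View pics/top0.png

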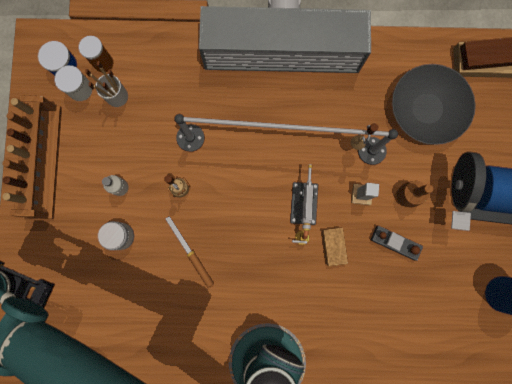

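The scene view shows the owl at about (338,258) with its grip at (346,207), and the rail running from (130,155) to (308,240). In the top view the owl's grip is at (170,180), the rail runs (180,120)–(392,135), and the nozzle tip is near (310,167).

```bash
python3 - <<'E'
from h import *
s=cv2.imread("pics/scene0.png");t=cv2.imread("pics/top0.png")
a=cv2.resize(s[185:280,310:370],None,fx=6,fy=6,interpolation=cv2.INTER_CUBIC)
b=cv2.resize(t[165:205,155:195],None,fx=8,fy=8,interpolation=cv2.INTER_CUBIC)
d=cv2.resize(t[155:255,275:335],None,fx=5,fy=5,interpolation=cv2.INTER_CUBIC)[:570]
o=np.zeros((570,800,3),np.uint8);o[:,:360]=a;o[:320,365:685]=b
o[325:565,365:665]=cv2.resize(s[150:222,200:290],(300,240),interpolation=cv2.INTER_CUBIC)
cv2.imwrite("pics/c1.png",o);cv2.imwrite("pics/c2.png",d)
P=np.load("top0.npy");S=np.load("scene0.npy")
Q=P[110:145,195:365].reshape(-1,3);Q=Q[(Q[:,2]>.22)&(Q[:,2]<.26)]
print("rail top",len(Q),np.polyfit(Q[:,1],Q[:,0],1),Q.min(0),Q.max(0),np.median(Q[:,2]))
for uv in [(178,116),(180,120),(185,123),(388,132),(392,135)]: print(uv,P[uv[1],uv[0]])
r=S[140:250,120:320].reshape(-1,3);m=(abs(r[:,2]-.238)<.012);print("scene rail",m.sum(),r[m].min(0),r[m].max(0),np.polyfit(r[m][:,1],r[m][:,0],1))
for nm,C,(x0,x1,y0,y1) in (("top",P,(155,195,165,205)),("scene",S,(310,375,180,285))):
  q=C[y0:y1,x0:x1].reshape(-1,3)
  for lo,hi in((.03,.06),(.06,.086),(.09,.12),(.12,.18),(.185,.23)):
    k=q[(q[:,2]>lo)&(q[:,2]<hi)];
    if len(k):print(nm,lo,len(k),np.median(k,0).round(4),k.min(0).round(3),k.max(0).round(3))
for v in range(160,250,4): print(v,[(u,*P[v,u].round(3)) for u in range(290,322,5) if P[v,u,2]>.05])
E
```

```text
rail top 755 [0.05119763 0.67354776] [ 0.65658699 -0.24309511  0.2273374 ] [0.6897841  0.21555161 0.24843412] 0.24026066931053558
(178, 116) [0.69155023 0.26032328 0.24632346]
(180, 120) [0.68133863 0.254931   0.24356048]
(185, 123) [0.68727965 0.24941435 0.18850983]
(388, 132) [ 0.66208274 -0.30804159  0.23721014]
(392, 135) [ 0.65081115 -0.31491806  0.25080318]
scene rail 1150 [ 0.64497127 -0.32988958  0.22610899] [0.70307772 0.26920795 0.24986267] [0.05086495 0.67942041]
top 0.03 111 [0.5131 0.2697 0.0491] [0.494 0.251 0.031] [0.55  0.314 0.059]
top 0.06 138 [0.5181 0.278  0.0794] [0.497 0.259 0.06 ] [0.55  0.303 0.086]
top 0.09 12 [0.5236 0.2788 0.093 ] [0.51  0.266 0.091] [0.535 0.301 0.115]
top 0.12 17 [0.5098 0.2732 0.1662] [0.506 0.27  0.127] [0.516 0.281 0.177]
top 0.185 52 [0.5219 0.2823 0.2262] [0.513 0.273 0.187] [0.533 0.294 0.23 ]
scene 0.03 228 [0.5459 0.2864 0.0472] [0.5   0.249 0.03 ] [0.556 0.312 0.06 ]
scene 0.06 230 [0.5365 0.2843 0.0778] [0.5   0.255 0.06 ] [0.553 0.305 0.086]
scene 0.09 28 [0.5228 0.2776 0.1071] [0.51 0.27 0.09] [0.53  0.296 0.117]
scene 0.12 66
[... 1828 characters left out ...]
oat64(0.132)), (310, np.float64(0.426), np.float64(-0.112), np.float64(0.123))]
224 [(305, np.float64(0.414), np.float64(-0.098), np.float64(0.121))]
228 [(305, np.float64(0.403), np.float64(-0.098), np.float64(0.122)), (310, np.float64(0.403), np.float64(-0.112), np.float64(0.124))]
232 [(305, np.float64(0.391), np.float64(-0.098), np.float64(0.12))]
236 [(300, np.float64(0.381), np.float64(-0.089), np.float64(0.062)), (305, np.float64(0.38), np.float64(-0.099), np.float64(0.114))]
240 [(295, np.float64(0.369), np.float64(-0.075), np.float64(0.052)), (300, np.float64(0.369), np.float64(-0.09), np.float64(0.055)), (305, np.float64(0.369), np.float64(-0.104), np.float64(0.063))]
244 []
248 []
```

View pics/c1.png

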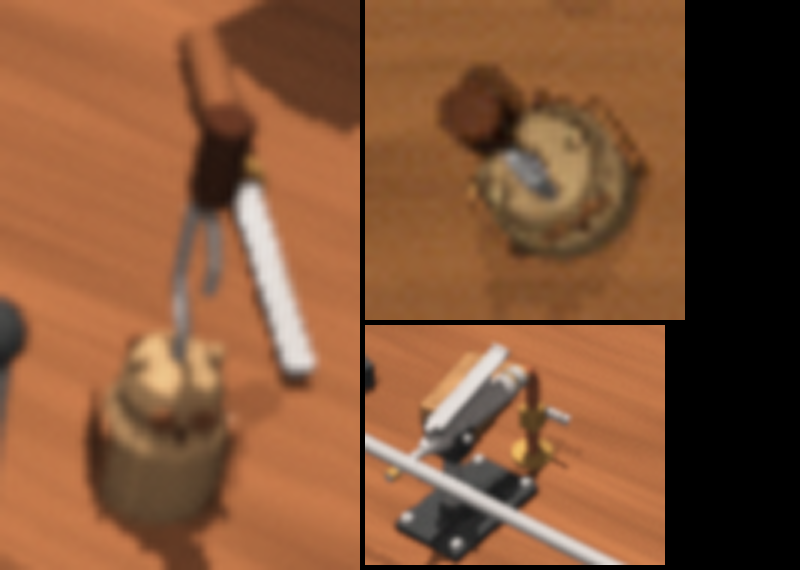

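View pics/c2.png

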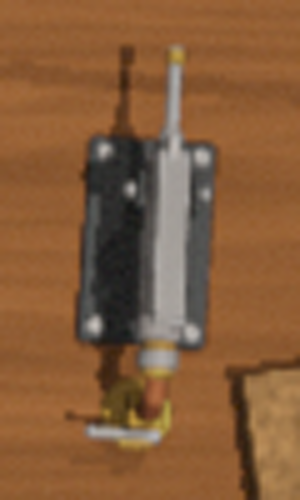

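The crop shows the long back wire on the left of the hook and the short free tip on the right in the scene view. So the mouth opens roughly towards +x/+y, and I'll measure the angle from the wire points.

```bash
python3 - <<'E'
from h import *
S=np.load("scene0.npy");P=np.load("top0.npy")
si=cv2.imread("pics/scene0.png").astype(int);ti=cv2.imread("pics/top0.png").astype(int)
def sel(C,im,x0,x1,y0,y1,lo,hi,sat=40):
  out=[]
  for v in range(y0,y1):
    for u in range(x0,x1):
      p=im[v,u]
      if lo<C[v,u,2]<hi and p.max()-p.min()<sat: out.append((u,v,*C[v,u].round(4)))
  return out
c=cams.capture("scene");K=np.array(c["intrinsics"]);o=R.from_rotvec(c["orientation"]).as_matrix();pos=np.array(c["position"])
def ray(u,v,z):
  d=o@np.array([(u-K[0,2])/K[0,0],(v-K[1,2])/K[1,1],1]);return pos+d*(z-pos[2])/d[2]
print("ray grip top",ray(348.2,204.5,.2295))
print("scene");[print(*w) for w in sel(S,si,334,350,215,246,.1,.182)]
print("top");[print(*w) for w in sel(P,ti,165,185,178,195,.09,.182)]
k=P[165:205,155:195].reshape(-1,3);k=k[k[:,2]>.215];print("griptop",k.mean(0),k.min(0),k.max(0))
n=P[158:182,304:316].reshape(-1,3);n=n[n[:,2]>.1];print("nozzle",n.mean(0),n.max(0),np.polyfit(n[:,0],n[:,1],1))
l=P[184:222,304:318].reshape(-1,3);print("lever");
for x in np.arange(.42,.54,.01):
  m=l[(abs(l[:,0]-x)<.006)&(l[:,2]>.1365)];
  if len(m):print(round(x,2),np.median(m,0).round(4),m[:,1].min().round(3),m[:,1].max().round(3))
E
```

```text
ray grip top [0.52758049 0.28253439 0.2295    ]
scene
342 219 0.5117 0.2707 0.1613
341 220 0.511 0.2685 0.1559
342 220 0.512 0.2714 0.1583
343 220 0.5275 0.2781 0.1747
344 220 0.5259 0.2801 0.1745
345 220 0.5236 0.282 0.1736
341 221 0.5124 0.2695 0.154
342 221 0.5108 0.2716 0.1538
344 221 0.5286 0.2814 0.1738
345 221 0.5271 0.2835 0.1738
341 222 0.5106 0.2695 0.1489
342 222 0.5102 0.272 0.1499
344 222 0.5339 0.2834 0.1758
345 222 0.5335 0.2857 0.1767
341 223 0.5123 0.2705 0.1472
345 223 0.5341 0.2864 0.1742
341 224 0.5117 0.2709 0.1432
345 224 0.5369 0.2877 0.1737
346 224 0.5342 0.2894 0.1724
340 225 0.5149 0.2698 0.1416
341 225 0.5108 0.2712 0.1389
345 225 0.5366 0.2881 0.1702
346 225 0.5374 0.2908 0.1723
340 226 0.5124 0.2696 0.1357
341 226 0.5109 0.2718 0.1356
345 226 0.5385 0.2892 0.1688
340 227 0.5129 0.2703 0.1328
345 227 0.542 0.2906 0.1691
346 227 0.5403 0.2926 0.1687
340 228 0.5111 0.2703 0.1276
345 228 0.5397 0.2906 0.1635
340 229 0.5097 0.2705 0.1227
345 229 0.5411 0.2915 0.1616
339 230 0.5125 0.2692 0.1206
340 230 0.5123 0.2718 0.1219
345 230 0.5428 0.2925 0.1602
339 231 
[... 1242 characters left out ...]
 0.28275256 0.22835386] [0.5133037  0.27322285 0.21527671] [0.53315652 0.29423522 0.2370622 ]
nozzle [ 0.56414778 -0.10899307  0.11897888] [ 0.59096562 -0.10245095  0.13081201] [-0.05017693 -0.08068587]
lever
0.43 [ 0.4293 -0.1021  0.1631] -0.11 -0.094
0.44 [ 0.4392 -0.1033  0.1604] -0.11 -0.096
0.45 [ 0.4507 -0.1036  0.1563] -0.111 -0.096
0.46 [ 0.4594 -0.104   0.1534] -0.111 -0.096
0.47 [ 0.4709 -0.1043  0.1512] -0.112 -0.097
0.48 [ 0.4809 -0.1057  0.1487] -0.115 -0.097
0.49 [ 0.49   -0.1055  0.1455] -0.115 -0.097
0.5 [ 0.5004 -0.1061  0.143 ] -0.115 -0.097
0.51 [ 0.5103 -0.1065  0.141 ] -0.115 -0.098
0.52 [ 0.5199 -0.1066  0.139 ] -0.115 -0.101
0.53 [ 0.5279 -0.1087  0.1389] -0.118 -0.104
```

```bash
cat >> h.py <<'E'
yaw=-0.051
rx=np.array([np.cos(yaw),np.sin(yaw),0]); ry=np.array([-np.sin(yaw),np.cos(yaw),0])
def down(psi): return (R.from_euler("z",psi)*R.from_euler("x",np.pi)).as_rotvec()
def rail(y): return np.array([.6745+.051*y,y,0])
def st():
    s=manip.state(); print(round(s["clock"],2),s["tool_pos"].round(4) if hasattr(s["tool_pos"],"round") else s["tool_pos"],"F",np.round(s["contact_force"],2),"w",round(s["gripper_width"],4),"g",np.round(s["grasp_force"],1)); return s
E
python3 - <<'E'
from h import *
G=np.array([.524,.282,.190]); pre=rail(.04)-.09*rx
def ik(p,ps):
    q=inverse_kinematics(list(p),list(down(ps))); return None if q is None else np.round(q,2)
for p,ps in((G,.62),(pre+[0,0,.298],yaw),(rail(.04)+[0,0,.298],yaw),(rail(-.1143)+[0,0,.262],yaw),([.4575,-.1036,.15],yaw)):
    print(ik(p,ps), ik(p,ps+np.pi))
manip.move_pose(list(G+[0,0,.09]),list(down(.62)))
manip.move_linear(list(G),rate=.12); st()
manip.set_gripper(.01,force=30); st()
manip.move_linear(list(G+[0,0,.108]),rate=.12); st()
c=cap("scene");cv2.imwrite("pics/lift.png",c["image"])
E
```

```text
[ 0.45  0.15  1.83 -0.    1.16  1.4 ] [ 0.45  0.15  1.83  0.    1.16 -1.74]
[ 0.03  0.07  1.72 -0.    1.35  1.66] [ 0.03  0.07  1.72  0.    1.35 -1.49]
[ 0.02  0.24  1.52 -0.    1.38  1.64] [ 0.02  0.24  1.52  0.    1.38 -1.5 ]
[-0.21  0.26  1.57 -0.    1.31  1.42] [-0.21  0.26  1.57  0.    1.31 -1.73]
[-0.28 -0.05  2.13 -0.    1.07  1.35] [-0.28 -0.05  2.13  0.    1.07 -1.8 ]
2.69 [0.5245 0.2824 0.1908] F [ 0.46 -0.21  0.39] w 0.088 g 0.0
3.72 [0.5239 0.2821 0.1899] F [-0.17  0.53 -0.14] w 0.0212 g 30.0
4.77 [0.5234 0.2817 0.2968] F [-0.81  0.1  -1.73] w 0.0211 g 30.0
```

View pics/lift.png

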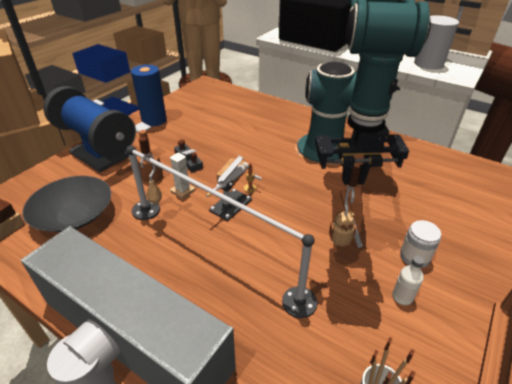

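The owl is held upright in the gripper, at about (343,230). Next I move it to the pre-insertion pose and check the hook there.

```bash
python3 - <<'E'
from h import *
pre=rail(.04)-.08*rx
manip.move_linear(list(pre+[0,0,.298]),rate=.15,rot=list(down(yaw))); st()
o=[]
for n in("scene","top"):
    c=cap(n);P=cloud(c);I=c["image"]; np.save(n+"1.npy",P)
    if n=="scene": im=cv2.resize(I[130:260,210:340],(580,580),interpolation=cv2.INTER_CUBIC); cv2.imwrite("pics/pre.png",im)
    f=I.astype(int); d=np.linalg.norm(P-(pre+[0,0,.2]),axis=-1)<.13
    for lo,hi in((.115,.185),(.19,.215),(.23,.245),(.245,.265)):
        m=d&(P[...,2]>lo)&(P[...,2]<hi)
        k=(P[m]-pre); a=k@rx; b=k@ry
        near=(abs(b)<.035)&(a<.045)
        if near.any(): print(n,lo,near.sum(),"a",np.percentile(a[near],[2,50,98]).round(4),"b",np.percentile(b[near],[2,50,98]).round(4),"z",k[near][:,2].mean().round(3))
E
```

```text
6.62 [0.5965 0.0448 0.298 ] F [-1.45  0.75 -2.93] w 0.0213 g 30.0
scene 0.115 355 a [-0.0198  0.0204  0.0312] b [-0.0232  0.0134  0.0293] z 0.151
scene 0.19 87 a [-0.0105  0.004   0.0192] b [-0.018   0.0008  0.0177] z 0.195
scene 0.23 8 a [-0.0174 -0.0155 -0.015 ] b [-0.0025 -0.0015  0.0007] z 0.237
scene 0.245 19 a [-0.0173 -0.0138  0.0249] b [-0.0025 -0.0003  0.002 ] z 0.256
top 0.115 157 a [-0.0279 -0.0165  0.003 ] b [-0.0266  0.0043  0.0317] z 0.159
top 0.19 74 a [-0.0165 -0.0022  0.0074] b [-0.0159  0.0056  0.0202] z 0.193
top 0.23 1 a [-0.0214 -0.0214 -0.0214] b [0.0022 0.0022 0.0022] z 0.233
top 0.245 4 a [-0.0214 -0.021  -0.0207] b [-0.0004  0.0009  0.0023] z 0.255
```

View pics/pre.png

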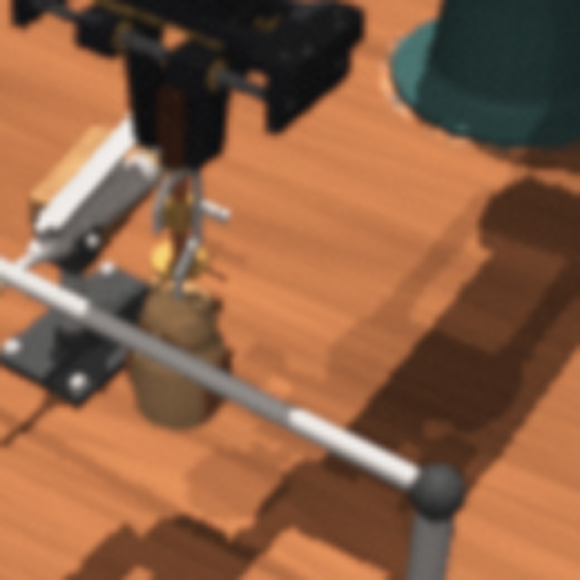

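The owl hangs plumb and the hook lies square to the rail, with the back wire at a≈-18 mm and b≈0. The rail is at mouth height, so I insert it and lower it.

```bash
python3 - <<'E'
from h import *
r=rail(.04)
manip.move_linear(list(r+[0,0,.298]),rate=.08); s=st()
if np.linalg.norm(np.array(s["contact_force"])[:2])<5:
    for z in(.280,.268,.264): manip.move_linear(list(r+[0,0,z]),rate=.05); st()
    c=cap("scene");P=cloud(c)
    cv2.imwrite("pics/hung.png",cv2.resize(c["image"][130:260,190:320],(580,580),interpolation=cv2.INTER_CUBIC))
E
```

```text
7.88 [0.6762 0.04   0.298 ] F [-1.24 -0.42 -2.75] w 0.0209 g 30.0
8.38 [0.6762 0.04   0.2793] F [ 0.55 -0.11 -1.59] w 0.0213 g 30.0
8.78 [0.6762 0.04   0.2672] F [ 0.17 -0.22 -2.44] w 0.021 g 30.0
9.03 [0.6764 0.04   0.2637] F [ 0.25  0.17 -2.44] w 0.0213 g 30.0
```

View pics/hung.png

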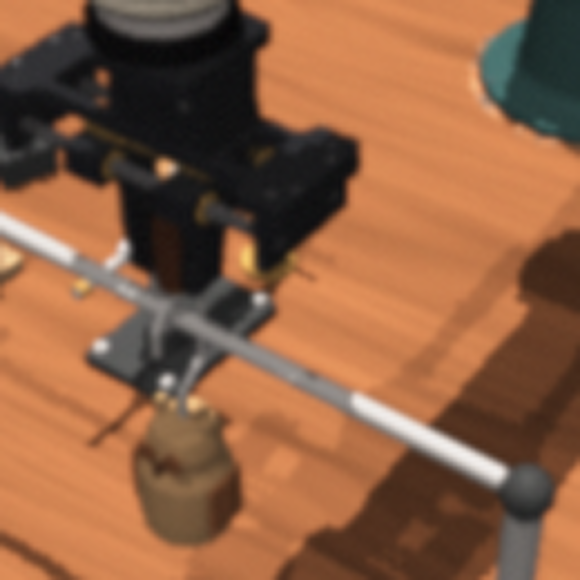

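The hook is over the rail. I lower it gently to contact to find the true height, then slide.

```bash
python3 - <<'E'
from h import *
r=rail(.04)
f0=np.mean([np.array(manip.state()["contact_force"])[2]]) 
z=.264
while z>.256:
    z-=.001; manip.move_linear(list(r+[0,0,z]),rate=.02); manip.dwell(.1); f=manip.state()["contact_force"][2]; print(round(z,4),round(f,2),end="; ")
    if f>1.0: break
manip.dwell(.3); z+=.0008; print("zc",z)
for y in(-.04,-.0755,-.1143):
    manip.move_linear(list(rail(y)+[0,0,z]),rate=.06); s=st()
f0=s["contact_force"][2]
while z>.254:
    z-=.0008; manip.move_linear(list(rail(-.1143)+[0,0,z]),rate=.02); manip.dwell(.1); f=manip.state()["contact_force"][2]; print(round(z,4),round(f,2),end="; ")
    if f>0: break
st()
c=cap("top");cv2.imwrite("pics/t2.png",c["image"]);c=cap("scene");cv2.imwrite("pics/slid.png",cv2.resize(c["image"][110:240,150:280],(580,580),interpolation=cv2.INTER_CUBIC))
E
```

```text
0.263 -1.64; 0.262 -1.79; 0.261 -2.18; 0.26 -1.87; 0.259 0.81; 0.258 5.11; zc 0.25880000000000003
12.96 [ 0.6727 -0.0406  0.2593] F [0.29 3.26 4.61] w 0.0211 g 30.0
13.7 [ 0.6707 -0.077   0.2593] F [0.69 1.46 5.35] w 0.0211 g 30.0
14.5 [ 0.6687 -0.1157  0.2593] F [0.46 1.13 5.57] w 0.0209 g 30.0
0.258 6.4; 14.85 [ 0.6688 -0.1157  0.2592] F [-1.34  1.98  6.4 ] w 0.0212 g 30.0
```

View pics/slid.png

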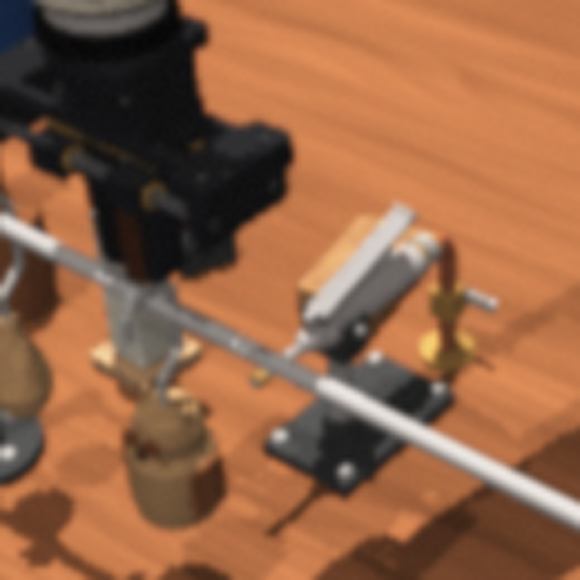

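The owl is still hooked and is now in front of the nozzle. I ease off the push, release slowly, retreat upward and check.

```bash
python3 - <<'E'
from h import *
b=rail(-.1143)
manip.move_linear(list(b+[0,0,.2592]),rate=.02); manip.set_gripper(.01,force=4); manip.dwell(.2); st()
manip.set_gripper(.06); manip.dwell(.3); st()
manip.move_linear(list(b+[0,0,.36]),rate=.1); st()
manip.move_linear(list(np.array([.4575,-.1036,.36])),rate=.15,rot=list(down(yaw)))
manip.set_gripper(0.0,force=20); st()
c=cap("scene");P=cloud(c);cv2.imwrite("pics/rel.png",cv2.resize(c["image"][110:240,150:280],(580,580),interpolation=cv2.INTER_CUBIC))
for nm,P in(("scene",P),("top",cloud(cap("top")))):
    k=P.reshape(-1,3);k=k[(np.linalg.norm(k[:,:2]-b[:2],axis=1)<.045)]
    for lo,hi in((.08,.14),(.26,.285),(.285,.31)):
        m=k[(k[:,2]>lo)&(k[:,2]<hi)]
        if len(m):print(nm,lo,len(m),np.median(m,0).round(4),m.min(0).round(3),m.max(0).round(3))
E
```

```text
15.62 [ 0.6686 -0.1151  0.2592] F [-1.3  -3.43  3.18] w 0.0219 g 4.0
16.62 [ 0.6687 -0.1143  0.2593] F [ 0.33 -0.    0.75] w 0.0604 g 0.0
17.78 [ 0.6683 -0.1142  0.3588] F [-0.12 -0.25 -0.7 ] w 0.0604 g 0.0
20.29 [ 0.4575 -0.1036  0.36  ] F [0.61 0.29 0.71] w 0.0002 g 0.0
scene 0.08 368 [ 0.6878 -0.0991  0.1131] [ 0.65  -0.148  0.08 ] [ 0.701 -0.085  0.14 ]
scene 0.26 70 [ 0.6775 -0.1106  0.2716] [ 0.664 -0.122  0.26 ] [ 0.683 -0.106  0.285]
scene 0.285 69 [ 0.675  -0.113   0.2955] [ 0.663 -0.127  0.285] [ 0.682 -0.105  0.301]
top 0.08 173 [ 0.6532 -0.1015  0.1187] [ 0.639 -0.143  0.081] [ 0.692 -0.083  0.14 ]
top 0.26 24 [ 0.6607 -0.1093  0.2749] [ 0.658 -0.124  0.261] [ 0.674 -0.104  0.285]
top 0.285 61 [ 0.667  -0.1132  0.2984] [ 0.658 -0.125  0.286] [ 0.678 -0.104  0.304]
```

View pics/rel.png

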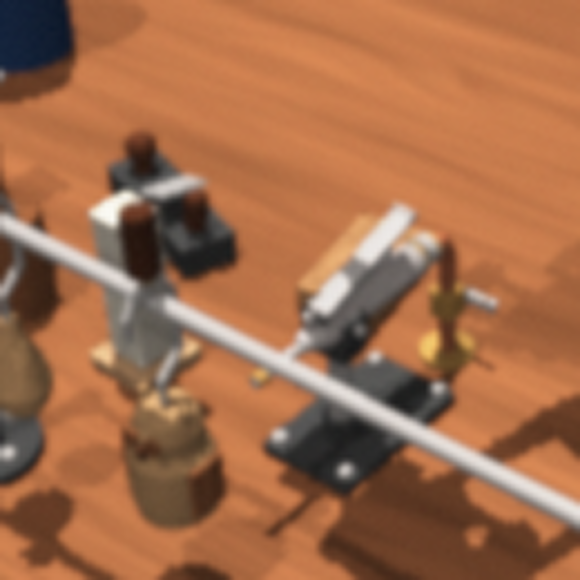

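The owl hangs alone and upright, with its grip at (0.668, -0.1145), on the nozzle's line. Now I press the lever under force feedback.

```bash
python3 - <<'E'
from h import *
x,y=.4575,-.1036
manip.move_linear([x,y,.17],rate=.15); s=st(); f0=s["contact_force"][2]
z=.16; manip.move_linear([x,y,z],rate=.05); zc=None
while z>.130:
    z-=.001; manip.move_linear([x,y,z],rate=.03); manip.dwell(.08); s=manip.state(); f=s["contact_force"][2]-f0; a=s["tool_pos"][2]
    print(round(z,3),round(a,4),round(f,2),end="; ")
    if zc is None and f>2: zc=a
    if f>8.8 or (zc and zc-a>.0105): break
manip.dwell(.4); st(); print("zc",zc)
c=cap("scene");P=cloud(c);cv2.imwrite("pics/press.png",cv2.resize(c["image"][90:220,150:280],(580,580),interpolation=cv2.INTER_CUBIC))
E
```

```text
21.81 [ 0.4583 -0.1038  0.171 ] F [-0.08 -0.58  0.18] w 0.0004 g 0.0
0.159 0.1591 -1.22; 0.158 0.158 0.12; 0.157 0.1571 0.66; 0.156 0.1563 3.5; 0.155 0.1551 5.43; 0.154 0.154 3.93; 0.153 0.153 5.79; 0.152 0.1521 5.47; 0.151 0.1512 6.27; 0.15 0.1502 7.36; 0.149 0.1492 6.78; 0.148 0.1482 7.71; 0.147 0.1473 7.87; 0.146 0.1463 8.55; 0.145 0.1454 8.47; 27.56 [ 0.4567 -0.1036  0.1453] F [-5.97 -0.25  8.11] w 0.0008 g 4.2
zc 0.15634153311951798
```

View pics/press.png

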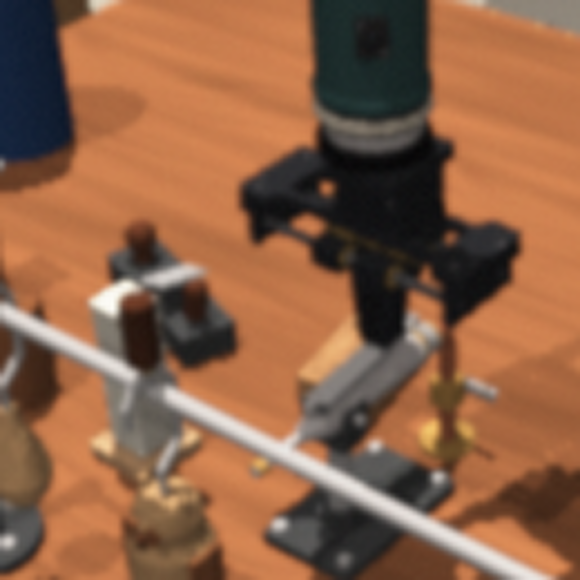

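The fingertips hold the lever about 11 mm down at roughly 8–9 N, which is half-way, and the owl hangs undisturbed. Handing in.

```bash
python3 -c "
from h import *
st(); print(order.close_job())"
```

```text
27.61 [ 0.4568 -0.1036  0.1454] F [-5.81  0.27 10.28] w 0.0005 g 4.2
the job is handed in; nothing more can be done
None
```

I've handed in the job at 27.6 s: the owl hangs upright and untouched in front of the nozzle, and the gripper holds the lever about half-way down (11 mm at the pad, 8–10 N); the judge's verdict was not shown.

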